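# Lock a quarter-turn clamp stud in a sprung T-slot rail

## Task

Take the red-handled clamp stud out of its grey parking block, lower its T-head through the wide opening of the aluminium T-slot rail, slide it along the slot against the orange sprung slider until the slider is hard against its stop, and there turn it a quarter turn (either way). Then let the spring bring it gently back on to its seat and let go, so that it stands locked crosswise in the slot with the slider pressing on it. Feel your way and never push the stud with more than about 25 N, and leave the parking block and the things lying around where they are.

Things in the scene. Friction and masses are not known exactly. Their poses are not given: they have to be found in the camera images.
- stud_grip (a point): Centre of the red grip blade of the loose clamp stud (0.1 to 0.17 kg, 60 mm tall, upright, bottom 43 mm below). Blade 34 mm long (x), 12 mm thick (y, grasp across it), 34 mm tall (z up). Below it a 12 mm round stem, 6 mm long, then a steel collar, 28 mm diameter, 6 mm thick (lower edge chamfered 2 mm), its underside 29 mm below this point.
- stud_head (a point): Centre of the stud's steel T-head, 39.5 mm below the blade's centre, same axes: 30 mm long (x, in line with the blade), 14 mm wide (y), 7 mm tall; the lowest 2.5 mm are stepped in by 1.5 mm in length and 1.2 mm in width a side. A neck, 9 mm diameter, 7 mm long, joins it to the collar.
- stand: Fixed grey parking block 76 (x) x 56 x 16 mm, origin at the centre of its underside. Through its middle goes a pocket 34 mm (x) by 19 mm (y). At the start the stud's head hangs in it, the collar resting on the block; lift 14 mm to come clear.
- rail: Fixed aluminium rail 180 x 56 x 20 mm, x along the slot to the slider (x -95 to +85 mm), origin on the underside. Under a 5 mm top is a cavity 11 mm high: 16.5 mm wide up to the shoulders at x -7.5 mm (head cannot turn), then a chamber 36 mm wide to x +29 mm, where the head turns. A black spring housing, top 27 mm over the bench, is on it from x 64 to 85 mm.
- rail_entry (a point): Centre of the entry opening in the rail's top plane (height 20 mm), rail axes: 34 mm (x) by 16.5 mm (y). From its end (17 mm on) the top has a slot 12.5 mm wide between lips: the neck passes, the head slides captured below. The collar rests on the top plane all along (blade centre then 29 mm above it); the head has 2 mm of play up and down.
- rail_stop (a point): Where the stud's axis is with the slider hard on its stop (rail x +11.2 mm, 71.2 mm from the entry's centre), in the rail's top plane, rail axes. The quarter turn is done here: only 2 mm short of it the head's corners still jam on the shoulders.
- rail_seat (a point): Where the axis of the locked stud is (rail x -0.5 mm, 11.7 mm back from the stop), in the top plane, rail axes: the spring presses the long flat side of the crosswise head against the chamber's shoulders.
- slider (a joint): Travel (m) along rail x of the sprung orange slider, 24 x 40 mm, top 25.5 mm over the bench; its steel tongue in the slot meets the stud's neck. 0 = free (stud axis 16.7 mm before the stop), 0.005 = stud on seat, 0.0167 = hard stop. Spring force 2 N when free, 3.3 N at the seat, 6.2 N at the stop, damping 40 N per m/s.
- heat_block (a point): Bystander, leave alone: finned heat sink 36 x 44 x 20 mm, this point at its centre.
- tape_amber (a point): Bystander, leave alone: roll of amber tape, 75 mm across, 19 mm high, this point at its centre.
- driver_torx (a point): Bystander, leave alone: screwdriver with a grey handle lying on the bench, 150 mm long (y), 18 mm high, this point at its centre.
- hex_key (a point): Bystander, leave alone: black hex key 26 x 82 x 5 mm lying on the bench, this point at its centre.
Mind the look-alikes: they are no part of the job. What is shaped like the part that bears stud_grip but yellow is not meant.

How it is judged:
On the way, in this order (a step that is already met when the one before it is completed fails the run):
1. the stud's T-head is down in the rail, past the entry and under the lips, head along the slot (z of stud_grip in the frame of rail_stop below 0.032 m and y of stud_grip in the frame of rail_stop between -0.003 and 0.003 m and angle between stud_grip's own z axis and vertical below 0.12 rad and x of stud_grip in the frame of rail_stop between -0.06 and -0.015 m and angle between the x axis of stud_grip and the x axis of rail_stop, either way round below 0.2 rad), for 0.1 s.
2. the slider is pushed to its stop (last 1.5 mm) by the stud, head still along the slot (z of stud_grip in the frame of rail_stop below 0.032 m and y of stud_grip in the frame of rail_stop between -0.003 and 0.003 m and angle between stud_grip's own z axis and vertical below 0.12 rad and value of joint slider above 0.0152 m and angle between the x axis of stud_grip and the x axis of rail_stop, either way round below 0.3 rad and x of stud_grip in the frame of rail_stop above -0.004 m), for 0.1 s.
At the end, for the whole second after the job is handed in: The stud stands upright (within 0.12 rad) and at rest in the rail, its grip blade no more than 32 mm above the rail's top plane, crosswise to the slot within 0.15 rad and within 3.5 mm of the seat, with the slider pressed in 3 to 8 mm by it; the robot has let go (z of stud_grip in the frame of rail_stop below 0.032 m and y of stud_grip in the frame of rail_stop between -0.003 and 0.003 m and angle between stud_grip's own z axis and vertical below 0.12 rad and angle between the x axis of stud_grip and the y axis of rail_stop, either way round below 0.15 rad and horizontal distance between stud_grip and rail_seat below 0.0035 m and value of joint slider between 0.003 and 0.008 m and linear speed of stud below 0.01 m/s and angular speed of stud below 0.1 rad/s); the robot touches nothing.
It fails at once if the stud is forced: more than 60 N between stud and rail (a 25 N push at the blade loads the collar that much by its leverage) (contact force between stud and rail above 60 N).
It fails at once if the stud is forced: more than 28 N between stud and slider (contact force between stud and slider above 28 N).
It fails at once if a bystander is moved more than 15 mm (distance of any of heat_block, tape_amber, driver_torx, hex_key from where it was at the start of the episode above 0.015 m).
It also fails if it takes over 67 s, if anything falls off the work surface, if the arm or the gripper's body presses on something with over 40 N, if the wrist force passes 120 N, or if a joint passes its speed limit or range.

## Robot

A 6-joint arm with a two-finger parallel gripper is mounted at the origin on a cart in front of the work surface, level with it; the furniture and walls round the work are solid. World frame = base frame: x ahead of the robot, y to its left, z up, the work surface at z = 0. Lengths are in m, angles in rad, forces in N, time in s.
With the tool pointing down it reaches from about 0.25 to 0.725 m from the base axis. Payload 4 kg.
Tool frame: the origin (TCP) lies on the centre line of the jaws, within the pads' length; the fingertips stand 19 mm ahead of it and the grasp point (between the pads) is the TCP; z points along the fingers, y is the line along which they close (so a half turn about z gives the same grasp; the last joint's range is limited). The gripper opens to 85 mm and grips with 20 to 120 N. Pads are 22 mm wide; open, the fingers measure 114 mm over their backs; the gripper's body (76 mm by 85 mm) begins 54 mm behind the grasp point. The pads swing forward as they close: fully open they stand 13 mm farther back than shut.
Start: joints at [-1.315, 0.241, 0.005, 1.335, 0, 1.571], TCP at [0.127, -0.484, 0.25] pointing down, gripper open.
Joint ranges: [-2.72, 2.72], [-1.05, 1.87], [-1.09, 1.28], [-1.99, 2.15], [-1.42, 1.44], [-3.14, 3.14]. Speed limits (rad/s): [2.79, 2.79, 3.14, 3.14, 3.14, 3.14].

## Interface

Orientations are given as a unit quaternion [x, y, z, w].
In Python, from rig import monitor, vision, job_done gives the robot as it stands.
- The arm moves only by the shell command python3 -m jog 'ROWS' [FORCE]. ROWS is JSON, a list of rows, each a list of 7 numbers: the turn, a rotation vector about the tool's x, y, z normalised to -1 to 1, where 1 is 2 pi rad, then the shift along the tool's x, y, z normalised to -1 to 1, where 1 is 20 cm, then the finger opening in mm, from 0 to 85.4. A call has 1 to 12 rows; each row is the pose to reach, as a shift and turn from the pose commanded when the call began, along the tool's axes at that moment, turning the shorter way round; what a row does not reach only later rows make up. A row lasts 1/8 s, in which the tool goes at most 62.5 mm and 10.7 degrees, less where a joint would pass 70% of its speed; a pose out of reach is approached as far as the arm can. A call with a number of a shift or a turn outside -1 to 1 is refused whole. A call with a gripper value outside its range is refused whole. The fingers move at their own pace and stop on an object; FORCE is the grip in N (left out, the last holds). Time passes only in rows, so rows that repeat a pose let the fingers close. It gives the time, the measured TCP pose, the force, the opening and the grip force at its end, in the units of the state.
- monitor.get_obs(): the state, without advancing time (a new reading comes with each control period).
- vision.snapshot(name): name is "scene" or "top" or "wrist"; returns a dict with "pixels" (480x640x3 uint8, blue, green, red), "fx", "fy", "cx", "cy" (pixels), "R" (3x3) and "t" (3): a world point X has camera coordinates R X + t; the wrist camera has in their place "mount" (4x4, takes a point from camera to tool coordinates, whose origin is the TCP and whose axes are the flange's). Camera axes: x right, y down, z forward; pixel columns grow to the right and rows downward; lengths in m; the calibration is good to about 2 mm. The wrist camera is an equidistant fisheye: a pixel r from the principal point sees the ray r / f radians off the axis. A picture is of the moment at which its call begins: read the wrist's pose just before it. There is no depth.
- job_done(): hands the job in; it is judged then, once.
The state is a dict: "time": time; "q": joint angles; "joint_vel": joint speeds; "tau": joint torques, N m; "tcp_pos": TCP position; "eef_rot": TCP orientation; "ft_force": force on the tool from outside, world axes, zero at the start; "wrist_torque": the same for the moment, N m; "grip_width": opening from 0.0 (shut) to 1.0 (fully open); "grasp_force": force on a finger pad.
Only numpy, scipy, OpenCV 4.12 (cv2) and the standard library are available. Lean on these libraries where they do the work, as an engineer would, in place of code of your own. Each camera call takes 0.05 s, during which the arm holds its last target. There are 200 camera calls.

## Working session

There is one attempt and no reset: what is moved stays moved. The work goes in short steps, Python scripts to look and compute and a shell command to move; the robot and the scene stay as the last step left them, time stands still between calls to the robot, and variables do not carry over. Pictures are saved under pics/ and viewed, at most 10 in all, crops included, and the job is handed in when it is done.

```bash
ls; mkdir -p pics; python3 - <<'E'
from rig import monitor, vision
import cv2,json
o=monitor.get_obs(); print(o)
for n in ("scene","top"):
    s=vision.snapshot(n); cv2.imwrite(f"pics/{n}0.png",s["pixels"]); print(n,{k:(v.tolist() if hasattr(v,'tolist') else v) for k,v in s.items() if k!="pixels"})
s=vision.snapshot("wrist");cv2.imwrite("pics/wrist0.png",s["pixels"]); print({k:(v.tolist() if hasattr(v,'tolist') else v) for k,v in s.items() if k!="pixels"})
E
```

```text
pics
{'time': 0.0, 'q': array([-1.31501128e+00,  2.41427350e-01,  3.72279023e-03,  1.33518438e+00,
       -4.96168568e-05,  1.57075725e+00]), 'joint_vel': array([-0.0006421 ,  0.00201756,  0.0006304 ,  0.0019337 , -0.00146083,
        0.00024352]), 'tau': array([ 9.10069666e-04, -3.72320509e+01,  2.52407187e+01,  1.70917012e-02,
        1.19418096e-04,  5.41752755e-06]), 'tcp_pos': array([ 0.12634027, -0.48316795,  0.24940518]), 'eef_rot': array([ 9.91829854e-01,  1.27563499e-01, -1.58035809e-04, -1.03459962e-03]), 'ft_force': array([0.81388887, 0.65250434, 1.26803623]), 'wrist_torque': array([0.01660074, 0.02466083, 0.00784637]), 'grasp_force': 0.0, 'grip_width': 0.9986431964761617}
scene {'fx': 576.6434508562107, 'fy': 576.6434508562107, 'cx': 320.801608055301, 'cy': 239.71146092455837, 'R': [[-0.4686247055196256, -0.8831701021210107, -0.020036369336972927], [-0.6165069388941086, 0.3432049766164456, -0.7086109922384218], [0.6327006240490519, -0.31972005683921145, -0.7053148272811733]], 't': [0.34137095729914724, 0.3218293108603387, 0.6137133261795122]}
top {'fx': 527.0336640267521, 'fy': 527.0336640267521, 'cx': 313.03391916011185, 'cy': 238.3791993400172, 'R': [[0.022264097089787997, -0.9995482335231993, 0.020190067890631453], [-0.9892498400034132, -0.024945250059381828, -0.14409194478768114], [0.1445304951696968, -0.0167649443818559, -0.9893583135577704]], 't': [0.08263561445564205, 0.5297251571459931, 0.8802253481676889]}
{'fx': 371.64829954431775, 'fy': 371.64829954431775, 'cx': 317.12521692495903, 'cy': 236.12719257788044, 'mount': [[-0.0005407009456511297, -0.9483254331762504, -0.31729888186623534, 0.08152223230051502], [0.9999997644680545, -0.0006468944108478158, 0.00022932827137542804, -0.0009532602232635301], [-0.0004227367055391972, -0.3172986831341994, 0.9483255595917364, -0.12350748696816488], [0.0, 0.0, 0.0, 1.0]]}
```

View pics/top0.png

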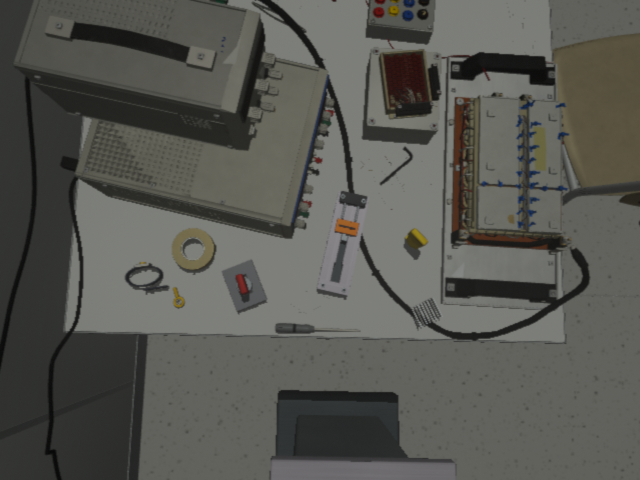

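View pics/scene0.png

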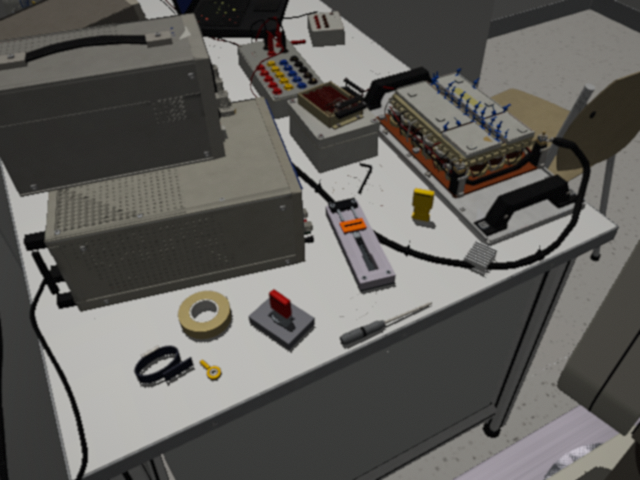

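The top view shows the red stud in its block at about (243,287). The rail runs from (335,290) to (352,197), with the slider at (347,227). I'll take colour measurements next.

```bash
cat > h.py <<'E'
import numpy as np,cv2
from rig import monitor,vision
from scipy.spatial.transform import Rotation as Ro
def ray(s,uv):
    uv=np.atleast_2d(uv).astype(float)
    d=np.c_[(uv[:,0]-s["cx"])/s["fx"],(uv[:,1]-s["cy"])/s["fy"],np.ones(len(uv))]
    if "mount" in s:
        x=d[:,:2]; r=np.linalg.norm(x,axis=1,keepdims=True)+1e-9
        d=np.c_[x/r*np.sin(r),np.cos(r)]
        M=np.array(s["mount"]);T=s["rot"]
        return T.apply(M[:3,3])+s["pos"], T.apply(d@M[:3,:3].T)
    R=np.array(s["R"]);return -R.T@np.array(s["t"]), d@R
def plane(s,uv,z):
    c,d=ray(s,uv); return (c+d*((z-c[2])/d[:,2])[:,None])
def snap(n):
    if n=="wrist": o=monitor.get_obs()
    s=dict(vision.snapshot(n))
    if n=="wrist": s["rot"]=Ro.from_quat(o["eef_rot"]);s["pos"]=o["tcp_pos"]
    return s
def tri(s1,p1,s2,p2):
    c1,d1=ray(s1,p1);c2,d2=ray(s2,p2);d1=d1[0]/np.linalg.norm(d1[0]);d2=d2[0]/np.linalg.norm(d2[0])
    ab=np.linalg.lstsq(np.c_[d1,-d2],c2-c1,rcond=None)[0];a=c1+ab[0]*d1;b=c2+ab[1]*d2
    return (a+b)/2,np.linalg.norm(a-b)
def biggest(m):
    n,l,st,c=cv2.connectedComponentsWithStats(m.astype(np.uint8));i=1+np.argmax(st[1:,4]);return l==i,c[i],st[i]
def hsv(s): return cv2.cvtColor(s["pixels"],cv2.COLOR_BGR2HSV)
E
python3 - <<'E'
from h import *
S={n:snap(n) for n in("top","scene")}
def msk(s,kind,box):
    h=hsv(s);H,Sa,V=h[...,0],h[...,1],h[...,2]
    m={"red":((H<6)|(H>174))&(Sa>150)&(V>60),"or":(H>7)&(H<20)&(Sa>170)&(V>120)}[kind]
    b=np.zeros_like(m);b[box[1]:box[3],box[0]:box[2]]=1
    return biggest(m&b)
P={}
for k,bt,bs in(("red",(220,260,270,310),(255,280,300,325)),("or",(325,210,370,245),(330,210,375,240))):
    mt,ct,stt=msk(S["top"],k,bt);ms,cs,sts=msk(S["scene"],k,bs)
    print(k,ct,stt,cs,sts,tri(S["top"],ct,S["scene"],cs))
    r=cv2.minAreaRect(np.argwhere(mt)[:,::-1].astype(np.float32));print(r)
    bx=cv2.boxPoints(r);print(plane(S["top"],bx,.0475 if k=="red" else .0255).round(4).tolist())
im=S["top"]["pixels"]
cv2.imwrite("pics/crop_top.png",cv2.resize(im[180:320,210:390],None,fx=4.2,fy=4.2,interpolation=cv2.INTER_CUBIC))
E
```

```text
red [241.27586207 283.3362069 ] [236 274  11  19 116] [279.27737226 297.49635036] [270 290  20  16 137] (array([0.44512883, 0.21355331, 0.05934423]), np.float64(0.0009554939709552168))
((241.30001831054688, 283.3999938964844), (18.657434463500977, 6.008327484130859), 71.56504821777344)
[[0.4591, 0.2257, 0.0475], [0.4626, 0.2162, 0.0475], [0.4328, 0.205, 0.0475], [0.4294, 0.2145, 0.0475]]
or [346.3627451  226.96078431] [336 220  22  15 204] [352.31155779 224.95477387] [340 219  26  13 199] (array([0.55107609, 0.03616243, 0.02593571]), np.float64(0.0005816517079034731))
((346.40728759765625, 226.90167236328125), (20.687076568603516, 11.917553901672363), 12.994616508483887)
[[0.5447, 0.0564, 0.0255], [0.5657, 0.052, 0.0255], [0.5582, 0.0161, 0.0255], [0.5372, 0.0206, 0.0255]]
```

View pics/crop_top.png

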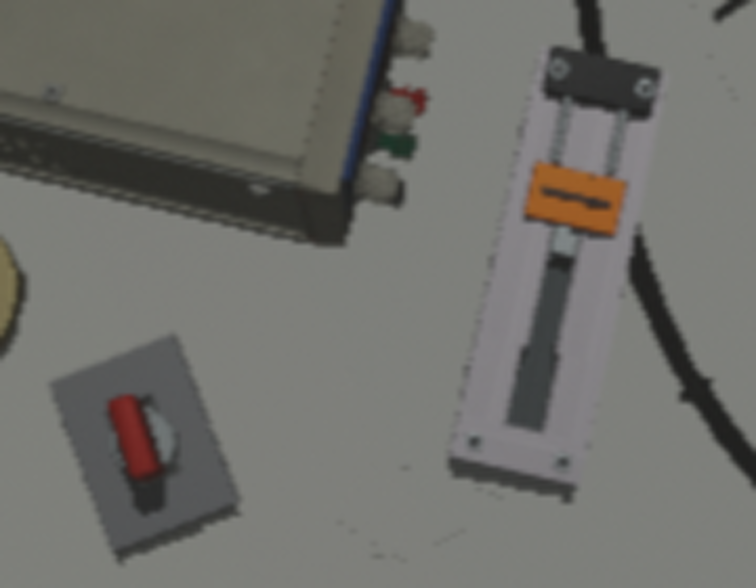

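The crop shows the block at crop (145,445) with its long side tilted. It also shows the rail entry's near edge at about (526,428), its far step at about (539,352), and the tongue at about (565,240).

```bash
python3 - <<'E'
from h import *
s=snap("top");sc=snap("scene")
f=lambda l:np.array(l)/4.2+[210,180]-0.4
c=plane(s,f([[453,458],[575,487],[660,70],[548,48]]),.02);print("rail corners",c.round(4).tolist())
ax=(c[3]+c[2]-c[0]-c[1])/2;print("ang",np.degrees(np.arctan2(ax[1],ax[0])),np.linalg.norm(ax))
print("entry near mid / far mid / slot end",plane(s,f([[526,428],[539,352],[562,265]]),.02).round(4).tolist())
k=plane(s,f([[52,382],[175,335],[240,508],[118,556]]),.016);print("stand",k.round(4).tolist(),k.mean(0))
a=(k[1]-k[2]+k[0]-k[3]);print(np.degrees(np.arctan2(a[1],a[0])))
# instrument corner, near top: top (290,230)?  scene (303,180)
for z in(.0,.06,.09,.12):print(z,plane(s,[[293,236],[330,66]],z).round(3).tolist(),plane(sc,[[302,262],[298,185]],z).round(3).tolist())
E
python3 -m jog '[[0,0,0.02,0,-0.05,0,85],[0,0,0.05,0,-0.2,0,85],[0,0,0.05,0,-0.5,0,60],[0,0,0.05,0,-0.8,0,40],[0,0,0.05,0,-1,0,40]]' 30
python3 -c "
from rig import monitor;print(monitor.get_obs())"
```

```text
rail corners [[0.4414, 0.0852, 0.02], [0.4306, 0.0341, 0.02], [0.6092, -0.0001, 0.02], [0.6175, 0.0481, 0.02]]
ang -11.34727376799549 0.1808737262253302
entry near mid / far mid / slot end [[0.4547, 0.0549, 0.02], [0.4867, 0.05, 0.02], [0.5238, 0.0408, 0.02]]
stand [[0.4695, 0.2539, 0.016], [0.4905, 0.2032, 0.016], [0.4188, 0.1733, 0.016], [0.3979, 0.2232, 0.016]] [0.44418557 0.21338803 0.016     ]
22.90064966955779
0.0 [[0.537, 0.131, 0.0], [0.866, 0.07, -0.0]] [[0.539, 0.134, 0.0], [0.714, 0.055, 0.0]]
0.06 [[0.528, 0.13, 0.06], [0.836, 0.072, 0.06]] [[0.488, 0.157, 0.06], [0.647, 0.085, 0.06]]
0.09 [[0.523, 0.129, 0.09], [0.821, 0.074, 0.09]] [[0.463, 0.168, 0.09], [0.614, 0.1, 0.09]]
0.12 [[0.519, 0.128, 0.12], [0.806, 0.075, 0.12]] [[0.437, 0.179, 0.12], [0.58, 0.114, 0.12]]
time: 0.98
tcp_pos: [0.0753, -0.2877, 0.2501]
eef_rot: [1.0, -0.029, -0.0, -0.0]
ft_force: [-0.3, -0.4, 0.3]
grip_width: 0.465
grasp_force: 0.0
{'time': 0.975, 'q': array([-1.31499881e+00, -1.69400560e-01, -4.24370518e-01,  1.31635550e+00,
        1.74429780e-05,  1.88497485e+00]), 'joint_vel': array([-0.00071525, -0.66355809, -0.53569047,  0.09134453,  0.00085708,
        0.00093066]), 'tau': array([-2.81962202e-04, -1.38855189e+01,  2.51359427e+01,  6.16422831e-02,
        5.44209013e-05,  3.80092331e-05]), 'tcp_pos': array([ 0.07525047, -0.28771576,  0.25006285]), 'eef_rot': array([ 9.99573952e-01, -2.91863577e-02, -6.60119289e-05, -2.56346664e-04]), 'ft_force': array([-0.34061768, -0.37954032,  0.34261615]), 'wrist_torque': array([-0.01490779, -0.00060983, -0.0159356 ]), 'grasp_force': 0.0, 'grip_width': 0.4651079296550819}
```

```bash
python3 -m jog '[[0,0,-0.028,0.3,0,0,40],[0,0,-0.056,0.6,0,0,40],[0,0,-0.084,0.8,-0.2,0,40],[0,0,-0.112,1,-0.4,0,40],[0,0,-0.14,1,-0.6,0,40],[0,0,-0.168,1,-0.8,0,40],[0,0,-0.196,1,-1,0,40],[0,0,-0.224,1,-1,0,40],[0,0,-0.252,1,-1,0,40],[0,0,-0.28,1,-1,0,40],[0,0,-0.308,1,-1,0,40],[0,0,-0.336,1,-1,0,40]]'
python3 -c "
from rig import monitor;o=monitor.get_obs();print(o['q'])"
```

```text
time: 2.48
tcp_pos: [0.2872, -0.1022, 0.2504]
eef_rot: [0.515, 0.857, 0.0, 0.0]
ft_force: [-0.9, -0.3, 0.1]
grip_width: 0.471
grasp_force: 0.0
[-3.41900517e-01 -1.54394846e-01 -4.11572614e-01  1.31324656e+00
  1.14219791e-05  7.41050368e-01]
```

```bash
python3 -m jog '[[0,0,-0.028,0.1,0.2,0,40],[0,0,-0.056,0.2,0.4,0,40],[0,0,-0.084,0.33,0.6,0,40],[0,0,-0.112,0.33,0.8,0,40],[0,0,-0.14,0.33,1,0,40],[0,0,-0.168,0.33,1,0,40],[0,0,-0.196,0.33,1,0,40],[0,0,-0.224,0.33,1,0,40],[0,0,-0.234,0.33,1,0,40],[0,0,-0.234,0.33,1,0,40],[0,0,-0.234,0.33,1,0,40]]'
python3 - <<'E'
from h import *
o=monitor.get_obs();print(o['q'].round(3),o['tcp_pos'],o['eef_rot'])
s=snap("wrist");cv2.imwrite("pics/w1.png",s["pixels"])
E
```

```text
time: 3.85
tcp_pos: [0.4338, 0.049, 0.2503]
eef_rot: [-0.189, 0.982, 0.0, 0.0]
ft_force: [0.1, 0.5, -1.3]
grip_width: 0.469
grasp_force: 0.0
[ 0.112  0.115 -0.149  1.306  0.    -0.268] [0.43384748 0.04895242 0.25032864] [-1.89117677e-01  9.81954430e-01  7.41184081e-06  4.13026497e-05]
```

View pics/w1.png

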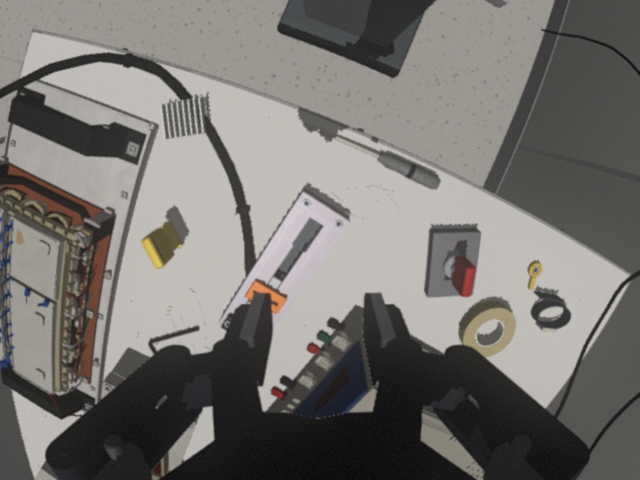

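The wrist view shows the entry and slot from (313,222) to (275,280), and the stud and block at (453,265). I'll project these to rail and stand planes.

```bash
cat >> h.py <<'E'
def slot(s,box,thr=110):
    """dark slot in box -> rail angle & edges, on z=.02"""
    g=cv2.cvtColor(s["pixels"],cv2.COLOR_BGR2GRAY);b=np.zeros(g.shape,bool);b[box[1]:box[3],box[0]:box[2]]=1
    m,c,st=biggest((g<thr)&b); P=plane(s,np.argwhere(m)[:,::-1],.02)[:,:2]
    return m,P
def prof(P,ang,step=.004):
    a=np.radians(ang);u=np.array([np.cos(a),np.sin(a)]);v=np.array([-u[1],u[0]])
    x,y=P@u,P@v
    for x0 in np.arange(x.min(),x.max(),step):
        k=(x>=x0)&(x<x0+step)
        if k.any():print("x%.4f y %.4f..%.4f w%.4f mid%.4f"%(x0+step/2,y[k].min(),y[k].max(),np.ptp(y[k]),(y[k].min()+y[k].max())/2))
    print("xmin %.4f xmax %.4f"%(x.min(),x.max()))
E
python3 - <<'E'
from h import *
s=snap("wrist");g=cv2.cvtColor(s["pixels"],cv2.COLOR_BGR2GRAY)
print("gray slot/rail",g[235,305],g[235,288],g[250,296],g[215,330],g[270,440],g[240,470])
m,P=slot(s,(262,205,335,292),120);print(m.sum());prof(P,-11.3)
h=hsv(s);H,S,V=h[...,0],h[...,1],h[...,2]
m,c,st=biggest(((H<6)|(H>174))&(S>150)&(V>60)&(np.arange(640)[None]>430)&(np.arange(640)[None]<500))
print("red",c,plane(s,[c],.05),st)
r=cv2.minAreaRect(np.argwhere(m)[:,::-1].astype(np.float32));print(plane(s,cv2.boxPoints(r),.05).round(4).tolist())
b=np.zeros(g.shape,bool);b[215:305,418:488]=1
m,c,st=biggest((g<150)&b);ct=max(cv2.findContours(m.astype(np.uint8),0,2)[0],key=cv2.contourArea)
q=plane(s,ct[:,0],.016)[:,:2].astype(np.float32);r=cv2.minAreaRect(q*1000);print("stand",r)
E
```

```text
gray slot/rail 104 200 104 195 117 114
862
x0.4364 y 0.1372..0.1523 w0.0151 mid0.1448
x0.4404 y 0.1375..0.1521 w0.0146 mid0.1448
x0.4444 y 0.1375..0.1521 w0.0146 mid0.1448
x0.4484 y 0.1375..0.1522 w0.0146 mid0.1449
x0.4524 y 0.1376..0.1519 w0.0144 mid0.1447
x0.4564 y 0.1376..0.1520 w0.0144 mid0.1448
x0.4604 y 0.1373..0.1520 w0.0147 mid0.1446
x0.4644 y 0.1373..0.1521 w0.0148 mid0.1447
x0.4684 y 0.1379..0.1513 w0.0134 mid0.1446
x0.4724 y 0.1396..0.1502 w0.0106 mid0.1449
x0.4764 y 0.1393..0.1502 w0.0109 mid0.1447
x0.4804 y 0.1393..0.1500 w0.0107 mid0.1446
x0.4844 y 0.1393..0.1500 w0.0107 mid0.1447
x0.4884 y 0.1393..0.1501 w0.0108 mid0.1447
x0.4924 y 0.1390..0.1501 w0.0111 mid0.1446
x0.4964 y 0.1387..0.1498 w0.0111 mid0.1443
x0.5004 y 0.1384..0.1499 w0.0114 mid0.1441
x0.5044 y 0.1384..0.1499 w0.0115 mid0.1442
x0.5084 y 0.1390..0.1493 w0.0103 mid0.1442
xmin 0.4344 xmax 0.5089
red [467.95522388 282.10945274] [[0.44717603 0.2212995  0.05      ]] [462 269  13  27 201]
[[0.4623, 0.2223, 0.05], [0.4336, 0.2116, 0.05], [0.432, 0.2203, 0.05], [0.4608, 0.2313, 0.05]]
stand ((441.56036376953125, 211.67453002929688), (87.75967407226562, 61.34601974487305), 23.00016212463379)
```

```bash
python3 -m jog '[[0,0,0,-0.12,0.25,0,45],[0,0,0,-0.24,0.5,0.1,45],[0,0,0,-0.355,0.743,0.3,45],[0,0,0,-0.355,0.743,0.5,45],[0,0,0,-0.355,0.743,0.6,45],[0,0,0,-0.355,0.743,0.6,45],[0,0,0,-0.355,0.743,0.6,45]]'
python3 - <<'E'
from h import *
o=monitor.get_obs();print(o['q'].round(3),o['tcp_pos'],o['eef_rot'])
s=snap("wrist");cv2.imwrite("pics/w2.png",s["pixels"])
h=hsv(s);H,S,V=h[...,0],h[...,1],h[...,2]
m,c,st=biggest(((H<6)|(H>174))&(S>150)&(V>60)&(np.arange(480)[:,None]>200))
r=cv2.minAreaRect(np.argwhere(m)[:,::-1].astype(np.float32));print(c,st,r)
E
```

```text
time: 4.82
tcp_pos: [0.4452, 0.2135, 0.1313]
eef_rot: [-0.189, 0.982, 0.0, 0.001]
ft_force: [0.0, -0.2, 0.3]
grip_width: 0.523
grasp_force: 0.0
[ 0.447  0.314 -0.221  1.034  0.     0.066] [0.44519957 0.21350275 0.13131749] [-1.89360961e-01  9.81907166e-01  2.21777388e-04  8.32802602e-04]
[319.00850547 261.64641555] [310 237  19  51 823] ((318.96234130859375, 261.9793395996094), (17.679235458374023, 50.385826110839844), 2.2025980949401855)
```

View pics/w2.png

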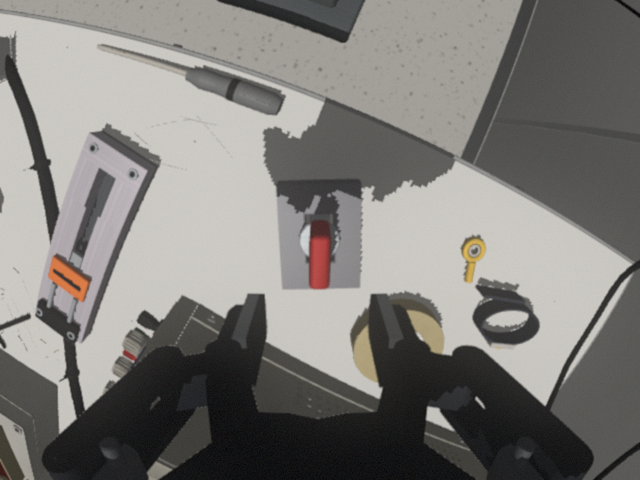

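The blade sits centred between the fingers at (319,262) and is aligned within about 2°. Descending to grasp.

```bash
python3 -m jog '[[0,0,0,0,0,0.15,45],[0,0,0,0,0,0.28,45],[0,0,0,0,0,0.36,45],[0,0,0,0,0,0.395,45],[0,0,0,0,0,0.395,45],[0,0,0,0,0,0.395,8],[0,0,0,0,0,0.395,8],[0,0,0,0,0,0.395,8],[0,0,0,0,0,0.395,8],[0,0,0,0,0,0.395,8],[0,0,0,0,0,0.395,8]]' 40
```

```text
time: 6.25
tcp_pos: [0.4451, 0.2135, 0.0522]
eef_rot: [-0.19, 0.982, 0.0, 0.001]
ft_force: [-1.2, -0.1, 6.8]
grip_width: 0.135
grasp_force: 43.0
```

```bash
python3 -m jog '[[0,0,0,0,0,-0.08,8],[0,0,0,0,0,-0.2,8],[0,0,0,0,0,-0.28,8],[0,0,0.02,0.05,-0.2,-0.28,8],[0,0,0.045,0.1,-0.4,-0.28,8],[0,0,0.07,0.15,-0.6,-0.28,8],[0,0,0.0928,0.178,-0.75,-0.28,8],[0,0,0.0928,0.178,-0.794,-0.28,8],[0,0,0.0928,0.178,-0.794,-0.28,8],[0,0,0.0928,0.178,-0.794,-0.28,8],[0,0,0.0928,0.178,-0.794,-0.28,8]]'
python3 - <<'E'
from h import *
o=monitor.get_obs();print(o['q'].round(3),o['tcp_pos'],o['eef_rot'],o["ft_force"])
a=snap("wrist")["pixels"];s=snap("scene")["pixels"];t=snap("top")["pixels"]
cv2.imwrite("pics/w3.png",a);cv2.imwrite("pics/s3.png",s);cv2.imwrite("pics/t3.png",t)
cv2.imwrite("pics/c3.png",np.hstack([cv2.resize(a[60:360,160:460],(500,500)),cv2.resize(s[200:300,300:400],(300,300)).repeat(1,0) if 0 else cv2.copyMakeBorder(cv2.resize(s[180:300,290:410],(300,300)),0,200,0,0,0)]))
E
```

```text
time: 7.62
tcp_pos: [0.4703, 0.0536, 0.1072]
eef_rot: [0.1, 0.995, 0.0, -0.0]
ft_force: [0.0, -0.2, -1.4]
grip_width: 0.133
grasp_force: 42.0
[ 0.113  0.305 -0.306  0.96   0.     0.313] [0.47028755 0.05360725 0.10721744] [ 9.95900258e-02  9.95028537e-01  9.44849264e-05 -1.68053141e-04] [ 0.02751625 -0.22597718 -1.40587224]
```

View pics/c3.png

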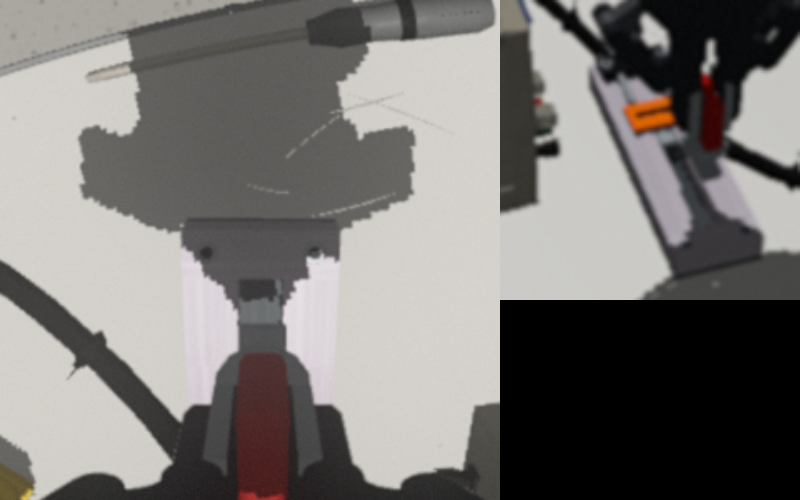

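The wrist crop shows the blade centred at crop column 262 and the slot and head at 261, with the rail edges at 184 and 339. The opening's near edge is at row 280. I'll get numeric edges in tool coordinates.

```bash
python3 - <<'E'
from h import *
s=snap("wrist");o=monitor.get_obs();g=cv2.cvtColor(s["pixels"],cv2.COLOR_BGR2GRAY)
for r in(226,230,233,238,243,248,253,258,262,268,274): print(r,g[r,290:346:1].tolist())
print("col317",g[190:275,317].tolist())
def T(uv,z): return s["rot"].inv().apply(plane(s,uv,z)-s["pos"]).round(4).tolist()
r=200;print("rail edges row",[ (r,np.where(np.abs(np.diff(g[r,250:390].astype(int)))>15)[0]+250) for r in(196,215,230,250,280)])
for y in (264,330,): pass
print("scale at z.02 row 230:",T([[300,230],[317,230],[334,230]],.02),"blade top row290",T([[300,300],[317,300],[334,300]],.117))
h=hsv(s);m=((h[...,0]<8)|(h[...,0]>172))&(h[...,1]>120)
for r in(275,290,310,330,350): c=np.where(m[r,280:360])[0]+280; print(r,c.min() if len(c) else 0,c.max() if len(c) else 0)
E
```

```text
226 [89, 88, 87, 90, 88, 86, 87, 88, 88, 87, 88, 89, 89, 83, 81, 80, 81, 80, 80, 81, 81, 81, 81, 78, 82, 80, 80, 81, 78, 79, 79, 82, 81, 78, 81, 82, 84, 85, 83, 82, 87, 87, 83, 85, 88, 86, 86, 88, 92, 100, 103, 101, 101, 111, 144, 167]
230 [186, 118, 86, 85, 87, 86, 89, 85, 87, 88, 89, 87, 85, 74, 64, 59, 60, 58, 57, 58, 55, 58, 59, 58, 59, 56, 56, 57, 58, 57, 56, 58, 55, 58, 64, 89, 109, 109, 98, 75, 76, 88, 88, 86, 89, 85, 105, 166, 216, 226, 227, 226, 224, 222, 219, 218]
233 [197, 138, 111, 111, 108, 101, 89, 87, 85, 87, 87, 88, 86, 75, 67, 56, 60, 54, 56, 57, 58, 56, 57, 57, 58, 57, 57, 56, 56, 59, 58, 59, 56, 59, 63, 71, 91, 113, 112, 103, 87, 87, 89, 115, 180, 215, 221, 221, 222, 224, 226, 226, 223, 221, 219, 219]
238 [214, 215, 217, 216, 211, 180, 131, 93, 85, 90, 88, 89, 83, 80, 82, 78, 72, 61, 56, 57, 58, 62, 61, 58, 64, 71, 76, 78, 72, 60, 59, 58, 60, 68, 94, 111, 110, 94, 67, 69, 80, 90, 106, 132, 158, 195, 220, 221, 221, 224, 225, 225, 223, 220, 218, 217]
243 [216, 214, 216, 216, 216, 212, 201, 189, 184, 167, 123, 91, 84, 84, 101, 111, 115, 111, 109, 110, 111, 114, 115, 1
[... 1980 characters left out ...]
10, 108, 108, 109, 108, 109, 109, 109, 106, 102, 88, 80, 78, 80, 82, 82, 82, 83, 81, 83, 79, 78, 83, 79, 75, 80, 83, 73, 62, 58, 60]
rail edges row [(196, array([253, 254, 268, 269, 270, 363, 364, 369, 370])), (215, array([275, 276, 277, 342, 343, 344, 347, 351, 353, 357, 358, 362, 363,
       364])), (230, array([289, 290, 291, 324, 325, 328, 335, 336, 337])), (250, array([302, 303, 329, 330])), (280, array([290, 291, 292, 341, 342, 343]))]
scale at z.02 row 230: [[0.0154, -0.0095, 0.0873], [0.0154, 0.0006, 0.0873], [0.0154, 0.0107, 0.0873]] blade top row290 [[0.0207, -0.0052, -0.0097], [0.0207, 0.0007, -0.0097], [0.0207, 0.0066, -0.0097]]
275 0 0
290 0 0
310 302 331
330 303 332
350 303 331
```

```bash
python3 - <<'E'
from h import *
s=snap("wrist");g=cv2.cvtColor(s["pixels"],cv2.COLOR_BGR2GRAY).astype(int)
def T(uv,z): return s["rot"].inv().apply(plane(s,uv,z)-s["pos"])
print("open near",T([[317,226.5]],.02),"head low edge",T([[317,253.7]],.0575),"red start",T([[317,271.5]],.083))
L=[];R=[]
for r in range(215,300):
    a=np.where((g[r,262:298]>195)&(g[r,263:299]>195))[0]
    d=np.diff(g[r,262:300]); i=np.argmin(d[:28])
    # rail lavender vs bench: use saturation
    
h=hsv(s).astype(int)
for r in(225,240,260,280,295): print(r,"S",h[r,262:300,1].tolist(),"R",h[r,335:372,1].tolist())
E
```

```text
open near [[0.01754673 0.00062716 0.08732006]] head low edge [[0.01481645 0.00065008 0.0498201 ]] red start [[0.01641263 0.00066781 0.02432008]]
225 S [10, 10, 7, 11, 10, 9, 11, 8, 9, 8, 8, 6, 6, 9, 7, 8, 9, 12, 8, 10, 10, 8, 8, 6, 6, 9, 8, 6, 9, 8, 6, 6, 11, 11, 6, 6, 11, 12] R [12, 6, 9, 9, 8, 6, 6, 3, 11, 8, 8, 11, 9, 7, 6, 7, 7, 7, 7, 7, 7, 6, 6, 6, 7, 6, 7, 7, 6, 8, 10, 10, 11, 11, 11, 11, 10]
240 S [9, 10, 11, 10, 10, 10, 9, 10, 8, 7, 7, 8, 9, 9, 9, 8, 7, 6, 7, 6, 6, 8, 11, 8, 9, 8, 8, 9, 10, 10, 10, 9, 8, 11, 12, 7, 6, 9] R [7, 6, 6, 7, 7, 7, 6, 6, 7, 7, 7, 6, 7, 7, 6, 8, 8, 8, 7, 8, 8, 7, 8, 7, 7, 8, 8, 9, 7, 10, 10, 9, 10, 11, 11, 9, 11]
260 S [11, 10, 10, 9, 8, 11, 10, 10, 10, 7, 7, 8, 9, 8, 10, 9, 10, 8, 7, 7, 8, 9, 9, 11, 9, 8, 7, 8, 8, 8, 10, 9, 10, 9, 9, 10, 8, 8] R [6, 6, 6, 7, 6, 7, 6, 6, 7, 9, 6, 7, 7, 7, 7, 9, 7, 6, 7, 10, 8, 7, 7, 9, 8, 8, 7, 8, 8, 11, 10, 7, 11, 10, 11, 10, 11]
280 S [9, 10, 10, 10, 11, 10, 11, 10, 10, 7, 6, 9, 11, 9, 8, 9, 11, 9, 9, 11, 7, 7, 8, 9, 11, 10, 12, 9, 9, 9, 7, 8, 3, 6, 3, 6, 0, 0] R [9, 3, 3, 6, 3, 6, 6, 6, 9, 11, 10, 8, 11, 11, 9, 9, 12, 11, 11, 9, 9, 8, 9, 10, 7, 11, 6, 9, 11, 10, 10, 11, 12, 10, 10, 11, 11]
295 S [10, 10, 8, 9, 7, 10, 9, 10, 9, 10, 10, 7, 9, 11, 11, 10, 10, 12, 11, 11, 8, 8, 10, 9, 10, 11, 10, 7, 3, 3, 0, 3, 0, 7, 3, 0, 3, 7] R [15, 7, 0, 3, 3, 3, 3, 3, 3, 10, 0, 8, 8, 9, 8, 9, 8, 11, 9, 8, 9, 9, 8, 12, 10, 6, 8, 11, 11, 10, 10, 10, 10, 10, 11, 9, 10]
```

```bash
python3 -m jog '[[0,0,0,0.0025,-0.002,0.06,8],[0,0,0,0.0025,-0.002,0.13,8],[0,0,0,0.0025,-0.002,0.17,8],[0,0,0,0.0025,-0.002,0.19,8],[0,0,0,0.0025,-0.002,0.2,8],[0,0,0,0.0025,-0.002,0.205,8],[0,0,0,0.0025,-0.002,0.205,8]]' 40
```

```text
time: 8.75
tcp_pos: [0.4702, 0.0524, 0.0665]
eef_rot: [0.101, 0.995, 0.0, 0.0]
ft_force: [-0.9, 0.2, -0.7]
grip_width: 0.132
grasp_force: 42.0
```

```bash
python3 -m jog '[[0,0,0,0,0,0.012,8],[0,0,0,0,0,0.024,8],[0,0,0,0,0,0.036,8],[0,0,0,0,0,0.042,8],[0,0,0,0,0,0.046,8],[0,0,0,0,0,0.046,8]]' 40
```

```text
time: 9.5
tcp_pos: [0.4699, 0.0524, 0.057]
eef_rot: [0.101, 0.995, -0.0, -0.0]
ft_force: [-0.5, 0.3, -2.1]
grip_width: 0.134
grasp_force: 42.0
```

```bash
python3 -m jog '[[0,0,0,-0.02,0,0.001,8],[0,0,0,-0.04,0,0.001,8],[0,0,0,-0.06,0,0.001,8],[0,0,0,-0.08,0,0.001,8],[0,0,0,-0.1,0,0.001,8],[0,0,0,-0.12,0,0.001,8],[0,0,0,-0.12,0,0.001,8]]' 40
```

```text
time: 10.38
tcp_pos: [0.4938, 0.0475, 0.0569]
eef_rot: [0.101, 0.995, 0.0, 0.0]
ft_force: [0.3, -0.3, -1.4]
grip_width: 0.132
grasp_force: 42.0
```

Free sliding. Continuing until just before the slider makes contact (about 54 mm from the entry).

```bash
python3 -m jog '[[0,0,0,-0.02,0,0,8],[0,0,0,-0.04,0,0,8],[0,0,0,-0.06,0,0,8],[0,0,0,-0.08,0,0,8],[0,0,0,-0.1,0,0,8],[0,0,0,-0.12,0,0,8],[0,0,0,-0.14,0,0,8],[0,0,0,-0.14,0,0,8]]' 40; python3 -m jog '[[0,0,0,-0.015,0,0,8],[0,0,0,-0.03,0,0,8],[0,0,0,-0.03,0,0,8]]'
```

```text
time: 11.38
tcp_pos: [0.5213, 0.0419, 0.0569]
eef_rot: [0.101, 0.995, 0.0, 0.0]
ft_force: [-0.6, -0.5, -1.0]
grip_width: 0.133
grasp_force: 42.0
time: 11.75
tcp_pos: [0.526, 0.0408, 0.0566]
eef_rot: [0.101, 0.995, 0.0, -0.001]
ft_force: [-2.5, 0.9, -0.2]
grip_width: 0.127
grasp_force: 42.1
```

```bash
python3 -m jog '[[0,0,0,-0.015,0,0,8],[0,0,0,-0.03,0,0,8],[0,0,0,-0.045,0,0,8],[0,0,0,-0.055,0,0,8],[0,0,0,-0.055,0,0,8]]'; python3 -m jog '[[0,0,0,-0.005,0,0,8],[0,0,0,-0.01,0,0,8],[0,0,0,-0.01,0,0,8]]'
```

```text
time: 12.38
tcp_pos: [0.5368, 0.0386, 0.0565]
eef_rot: [0.101, 0.995, 0.0, -0.001]
ft_force: [-4.7, 2.1, 0.3]
grip_width: 0.133
grasp_force: 42.2
time: 12.75
tcp_pos: [0.5385, 0.0383, 0.0565]
eef_rot: [0.101, 0.995, 0.0, -0.001]
ft_force: [-6.0, 0.5, 0.2]
grip_width: 0.131
grasp_force: 42.2
```

```bash
for i in 1 2; do python3 -m jog '[[0,0,0,-0.003,0,0,8],[0,0,0,-0.003,0,0,8],[0,0,0,-0.003,0,0,8]]' | grep -E 'tcp|ft'; done
```

```text
tcp_pos: [0.539, 0.0381, 0.0565]
ft_force: [-6.0, 1.2, 0.5]
tcp_pos: [0.5396, 0.038, 0.0565]
ft_force: [-4.9, 1.9, 1.5]
```

```bash
for i in 1; do python3 -m jog '[[0,0,0,-0.003,0,0,8],[0,0,0,-0.003,0,0,8],[0,0,0,-0.003,0,0,8]]' | grep -E 'tcp|ft'; done;  python3 -m jog '[[0,0,0,-0.003,0,0,8],[0,0,0,-0.003,0,0,8],[0,0,0,-0.003,0,0,8]]' | grep -E 'tcp|ft'
```

```text
tcp_pos: [0.5401, 0.0379, 0.0565]
ft_force: [-5.9, 1.7, 1.1]
tcp_pos: [0.5406, 0.0378, 0.0565]
ft_force: [-5.5, 2.2, 1.3]
```

```bash
python3 -m jog '[[0,0,0,-0.003,0,0,8],[0,0,0,-0.003,0,0,8],[0,0,0,-0.003,0,0,8]]' | grep -E 'tcp|ft';  python3 -m jog '[[0,0,0,-0.003,0,0,8],[0,0,0,-0.003,0,0,8],[0,0,0,-0.003,0,0,8]]' | grep -E 'tcp|ft'
python3 - <<'E'
from h import *
t=snap("top")["pixels"];s=snap("scene")["pixels"];w=snap("wrist")["pixels"]
cv2.imwrite("pics/c4.png",np.hstack([cv2.resize(s[170:300,290:420],(400,400),interpolation=2),cv2.resize(w[100:400,170:470],(400,400))]))
E
```

```text
tcp_pos: [0.5411, 0.0377, 0.0565]
ft_force: [-5.3, 0.8, 2.1]
tcp_pos: [0.5412, 0.0377, 0.0565]
ft_force: [-6.7, 1.9, 2.6]
```

View pics/c4.png

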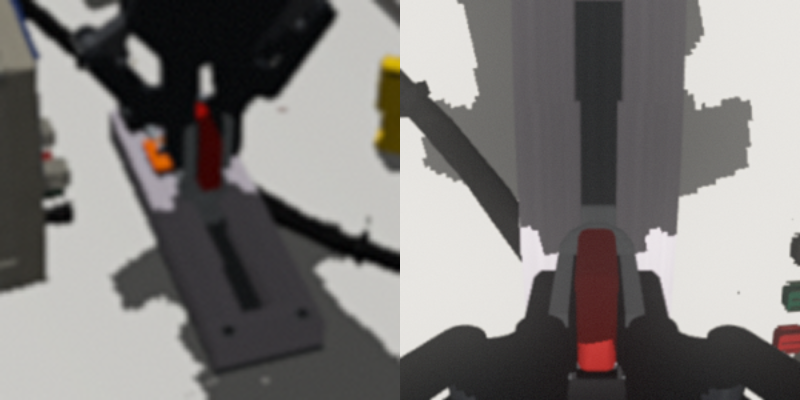

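The stud stands in the slot at crop (600,290), with blade and slot in line. The last step barely moved, so I'll confirm the stop with a slightly harder push.

```bash
python3 -m jog '[[0,0,0,-0.004,0,0,8],[0,0,0,-0.004,0,0,8],[0,0,0,-0.004,0,0,8],[0,0,0,-0.004,0,0,8]]'
```

```text
time: 15.65
tcp_pos: [0.5414, 0.0377, 0.0564]
eef_rot: [0.1, 0.995, 0.0, -0.003]
ft_force: [-8.1, 1.8, 2.9]
grip_width: 0.136
grasp_force: 42.6
```

```bash
python3 -m jog '[[0,0,0,-0.005,0,0,8],[0,0,0,-0.005,0,0,8],[0,0,0,-0.005,0,0,8],[0,0,0,-0.005,0,0,8]]'
```

```text
time: 16.15
tcp_pos: [0.5415, 0.0376, 0.0564]
eef_rot: [0.1, 0.995, 0.0, -0.003]
ft_force: [-10.6, 2.2, 4.3]
grip_width: 0.134
grasp_force: 42.9
```

```bash
python3 -m jog '[[0,0,-0.015,0,0,0,8],[0,0,-0.035,0,0,0,8],[0,0,-0.055,0,0,0,8],[0,0,-0.075,0,0,0,8],[0,0,-0.075,0,0,0,8]]'
```

```text
time: 16.77
tcp_pos: [0.5413, 0.0367, 0.0563]
eef_rot: [-0.135, 0.991, 0.0, -0.004]
ft_force: [-9.3, -0.3, 6.3]
grip_width: 0.132
grasp_force: 43.0
```

```bash
python3 -m jog '[[0,0,-0.02,0,0,0,8],[0,0,-0.045,0,0,0,8],[0,0,-0.07,0,0,0,8],[0,0,-0.09,0,0,0,8],[0,0,-0.09,0,0,0,8]]'; 
```

```text
time: 17.4
tcp_pos: [0.5412, 0.0369, 0.0563]
eef_rot: [-0.406, 0.914, 0.001, -0.003]
ft_force: [-10.5, 2.1, 5.8]
grip_width: 0.129
grasp_force: 43.0
```

```bash
python3 -m jog '[[0,0,-0.02,0,0,0,8],[0,0,-0.045,0,0,0,8],[0,0,-0.07,0,0,0,8],[0,0,-0.085,0,0,0,8],[0,0,-0.085,0,0,0,8]]'; 
```

```text
time: 18.02
tcp_pos: [0.541, 0.0369, 0.0563]
eef_rot: [-0.633, 0.775, 0.002, -0.003]
ft_force: [-11.7, 1.1, 6.3]
grip_width: 0.131
grasp_force: 43.1
```

```bash
python3 -m jog '[[0,0,0,0,0.01,0,8],[0,0,0,0,0.025,0,8],[0,0,0,0,0.04,0,8],[0,0,0,0,0.05,0,8],[0,0,0,0,0.05,0,8]]'; python3 -m jog '[[0,0,0,0,0.005,0,8],[0,0,0,0,0.01,0,8],[0,0,0,0,0.01,0,8]]'
```

```text
time: 18.65
tcp_pos: [0.5344, 0.0388, 0.0566]
eef_rot: [-0.632, 0.775, 0.0, -0.001]
ft_force: [-5.5, -1.4, -1.3]
grip_width: 0.136
grasp_force: 42.0
time: 19.02
tcp_pos: [0.5329, 0.0395, 0.0568]
eef_rot: [-0.632, 0.775, 0.0, -0.0]
ft_force: [-5.2, -0.1, -2.3]
grip_width: 0.131
grasp_force: 41.9
```

```bash
python3 -m jog '[[0,0,0,0,0.005,0,8],[0,0,0,0,0.01,0,8],[0,0,0,0,0.01,0,8]]'; for i in 1 2; do python3 -m jog '[[0,0,0,0,0.003,0,8],[0,0,0,0,0.003,0,8],[0,0,0,0,0.003,0,8]]' | grep -E 'tcp|ft'; done
```

```text
time: 19.4
tcp_pos: [0.5312, 0.04, 0.057]
eef_rot: [-0.632, 0.775, -0.0, 0.0]
ft_force: [-3.4, -0.4, -1.9]
grip_width: 0.136
grasp_force: 42.0
tcp_pos: [0.5306, 0.0401, 0.057]
ft_force: [-4.2, 0.2, -1.5]
tcp_pos: [0.53, 0.0402, 0.057]
ft_force: [-2.7, 0.6, -2.0]
```

```bash
for i in 1 2; do python3 -m jog '[[0,0,0,0,0.003,0,8],[0,0,0,0,0.003,0,8],[0,0,0,0,0.003,0,8]]' | grep -E 'tcp|ft'; done
```

```text
tcp_pos: [0.5294, 0.0403, 0.057]
ft_force: [-3.2, 0.6, -1.9]
tcp_pos: [0.5288, 0.0404, 0.0569]
ft_force: [-2.9, -0.1, -1.4]
```

```bash
for i in 1 2; do python3 -m jog '[[0,0,0,0,0.003,0,8],[0,0,0,0,0.003,0,8],[0,0,0,0,0.003,0,8]]' | grep -E 'tcp|ft'; done
```

```text
tcp_pos: [0.5286, 0.0404, 0.057]
ft_force: [-0.8, 0.8, -2.3]
tcp_pos: [0.5284, 0.0405, 0.057]
ft_force: [1.5, -1.4, -5.1]
```

```bash
python3 -m jog '[[0,0,0,0,-0.003,0.002,8],[0,0,0,0,-0.003,0.004,8],[0,0,0,0,-0.003,0.004,8]]'; python3 -m jog '[[0,0,0,0,0,0,14],[0,0,0,0,0,0,18],[0,0,0,0,0,0,24],[0,0,0,0,0,0,28],[0,0,0,0,0,0,30],[0,0,0,0,0,0,30]]'
python3 - <<'E'
from h import *
s=snap("scene")["pixels"];w=snap("wrist")["pixels"]
cv2.imwrite("pics/c5.png",np.hstack([cv2.resize(s[170:300,290:420],(400,400),interpolation=2),cv2.resize(w[100:400,170:470],(400,400))]))
E
```

```text
time: 22.02
tcp_pos: [0.5286, 0.0405, 0.0567]
eef_rot: [-0.632, 0.775, -0.0, 0.0]
ft_force: [-0.1, -0.4, 1.9]
grip_width: 0.131
grasp_force: 42.3
time: 22.78
tcp_pos: [0.5281, 0.0405, 0.0561]
eef_rot: [-0.632, 0.775, 0.0, -0.0]
ft_force: [0.6, -1.3, 1.1]
grip_width: 0.355
grasp_force: 0.0
```

View pics/c5.png

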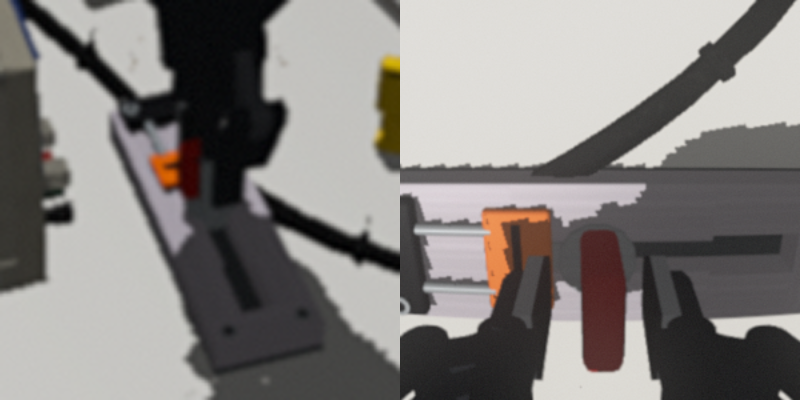

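The gripper is open and the blade stands crosswise and free at crop (603,300), with the slider close behind it. Retreating upwards and checking.

```bash
python3 -m jog '[[0,0,0,0,0,-0.05,30],[0,0,0,0,0,-0.2,30],[0,0,0,0,0,-0.4,30],[0,0,0,0,0,-0.6,30],[0,0,0,0,0,-0.8,30],[0,0,0,0,0,-0.8,30],[0,0,0,0,0,-0.8,30]]'
python3 - <<'E'
from h import *
W=snap("wrist");w=W["pixels"];s=snap("scene")["pixels"]
h=hsv(W);m,c,st=biggest(((h[...,0]<6)|(h[...,0]>174))&(h[...,1]>150)&(h[...,2]>50)&(np.arange(480)[:,None]>150)&(abs(np.arange(640)-320)[None]<60))
r=cv2.minAreaRect(np.argwhere(m)[:,::-1].astype(np.float32));b=plane(W,cv2.boxPoints(r),.066);print(c,plane(W,[c],.066),b.round(4).tolist())
e=sorted([b[1]-b[0],b[2]-b[1]],key=np.linalg.norm)[1];print("ang",np.degrees(np.arctan2(e[1],e[0])))
m,c,st=biggest((h[...,0]>7)&(h[...,0]<20)&(h[...,1]>170)&(h[...,2]>80));print("slider",c,plane(W,[c],.0255))
cv2.imwrite("pics/c6.png",np.hstack([cv2.resize(s[150:300,270:420],(400,400),interpolation=2),cv2.resize(w[100:400,170:470],(400,400))]))
E
```

```text
time: 23.75
tcp_pos: [0.5279, 0.0404, 0.2163]
eef_rot: [-0.632, 0.775, -0.0, 0.0]
ft_force: [-0.4, -1.1, -0.7]
grip_width: 0.351
grasp_force: 0.0
[318.55760369 222.11751152] [[0.52634866 0.040123   0.066     ]] [[0.5275, 0.0245, 0.066], [0.5186, 0.0263, 0.066], [0.5245, 0.0562, 0.066], [0.5337, 0.0543, 0.066]]
ang 78.77109028754337Traceback (most recent call last):
  File "<stdin>", line 6, in <module>
  File "h.py", line 25, in biggest
    n,l,st,c=cv2.connectedComponentsWithStats(m.astype(np.uint8));i=1+np.argmax(st[1:,4]);return l==i,c[i],st[i]
                                                                      ~~~~~~~~~^^^^^^^^^^
    return _wrapfunc(a, 'argmax', axis=axis, out=out, **kwds)
    return bound(*args, **kwds)
ValueError: attempt to get argmax of an empty sequence
```

```bash
python3 -c "
from rig import job_done;print(job_done())"
```

```text
the job is handed in; nothing more can be done
None
```

The job is handed in: the stud stands crosswise on its seat (within about 1° by the wrist camera) with the robot clear. The seat was felt on the shoulders about 13 mm back from the stop, and the highest push I read was about 12 N, but I did not re-measure the slider's travel afterwards and no verdict came back.

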